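Unload a latched drill jig

ROBOT

A 6-joint arm with a two-finger parallel gripper is mounted at the origin on a cart in front of the work surface, level with it; the furniture and walls round the work are solid. World frame = base frame: x ahead of the robot, y to its left, z up, the work surface at z = 0. Lengths are in mm, angles in rad, forces in N, time in s.
With the tool pointing down it reaches from about 275 to 825 mm from the base axis. Payload 5.2 kg.
Tool frame: the origin (TCP) lies at the very end of the fingers, on their centre line; the grasp point (between the pads) lies 19 mm behind it; z points along the fingers, y is the line along which they close (so a half turn about z gives the same grasp; the last joint's range is limited). The gripper opens to 93 mm and grips with 3 to 60 N. Pads are 15 mm wide; open, the fingers measure 128 mm over their backs; the gripper's body (75 mm by 188 mm) begins 65 mm behind the grasp point.
Start: joints at [1.095, 0.259, 1.535, -0, 1.348, -0.203], TCP at [148.163, 529.672, 198.053] pointing down, gripper open.
Joint ranges: [-3.14, 3.14], [-0.91, 2.08], [0.19, 2.58], [-1.22, 4.36], [0.22, 2.71], [-3.12, 3.12]. Speed limits (rad/s): [2.57, 2.57, 3.14, 3.14, 3.14, 3.14].

INTERFACE

Orientations are given as [roll, pitch, yaw] about the fixed x, y, z axes, in that order (R = Rz(yaw) Ry(pitch) Rx(roll)).
In Python, from bench import robot gives the robot as it stands. The module is installed in compiled form; this text tells all that it offers. Calls block until the motion is done:
- robot.move_ptp(position, orientation): joint-space move of the TCP to a pose.
- robot.move_linear(position, ori=None, speed=150, f_stop=None): straight line of the TCP; ori=None keeps the orientation; speed is the mean speed in mm/s. With f_stop (N) it stops when the force on the tool has changed by that much, and returns True; else False.
- robot.move_j(angles): joint-space move.
- robot.move_gripper(opening): opening from 0.0 (shut) to 1.0 (fully open); the grip force is fixed at half the most; returns when the fingers have stopped.
- robot.sleep(seconds).
- robot.inverse_kinematics(position, orientation): joint angles nearest the present ones, or None.
- robot.get_image(name): name is "scene" or "top" or "wrist"; returns a dict with "img" (384x512x3 uint8, blue, green, red), "fovy" (degrees; the focal length in pixels is half the picture's height over the tangent of half this angle, whatever the lens; pixels are square), "cx", "cy" (the principal point, pixels), "eye" and "orientation" of the camera in the world. Camera axes: x right, y down, z forward; pixel columns grow to the right and rows downward; lengths in mm; the calibration is good to about 2 mm. The wrist camera is an equidistant fisheye: a pixel r from the principal point sees the ray r / f radians off the axis. A picture is of the moment at which its call begins. There is no depth.
A pose or a line that the arm cannot do raises robot.MotionError and nothing moves.
- robot.hand_in(): hands the job in; it is judged then, once.
Readings, each from a call of its own:
- robot.current_t(): time.
- robot.current_qpos(): joint angles.
- robot.current_joint_vel(): joint speeds.
- robot.current_joint_efforts(): joint torques, N m.
- robot.current_tcp_pos(): TCP position.
- robot.current_eef_rot(): TCP orientation.
- robot.current_contact_force(): force on the tool from outside, world axes, zero at the start.
- robot.current_ft_torque(): the same for the moment, N m.
- robot.current_gripper_width(): opening from 0.0 (shut) to 1.0 (fully open).
- robot.current_finger_force(): force on a finger pad.
Only numpy, scipy, OpenCV 4.12 (cv2) and the standard library are available. Lean on these libraries where they do the work, as an engineer would, in place of code of your own. Each camera call takes 0.05 s, during which the arm holds its last target. There are 200 camera calls.

TASK

The block in the hinged drill jig has been drilled: unload it. Undo the jig's draw latch by lifting its lever up and over until the wire hook drops clear of the lip, swing the leaf up by its handle and back past upright so that it rests open by itself, then take the block out and lay it flat on the floor of the tray in the free end, side by side and square with the finished block. Set the block down without dropping it, and do not disturb the finished block, the glue bottle, the wax tin or the tape measure.

Things in the scene. Friction and masses are not known exactly. Their poses are not given: they have to be found in the camera images.
- jig: drill jig screwed to the bench, 134 x 108 x 70 mm. Origin: under its middle, on the bench; x points from latch side to hinge side. Base x -61..73, y +-54, z 0..12 mm; bed top z 30, 62 wide; end walls y +-50, up to z 62, inner faces x +-45, outer +-55; y sides open. A steel lip on the -x wall sticks out to x -71 (y -42..-22, under side z 34): the hook pulls up under it
- leaf_hinge (a point): middle of the leaf's hinge axis, in the jig's frame at x 61, y 0, z 66 mm; the axis runs along the jig's y. Fixed obstacles behind the work: a drill press (base from x 0.55, table with a timber on it up to z 0.23 from x 0.57, y 0.28 to 0.54; chuck, head and levers above z 0.26) and a mitre saw (front knob to x 0.53 at y -0.07, z 0.06; the rest from x 0.60, tall)
- leaf_handle (a point): middle of the bar of the leaf's steel D handle: bar 9 mm thick, along the jig's y, 32 mm straight, posts 44 mm apart, 32 mm above the leaf's top (leaf shut: jig frame x -30, y 26, z 102 mm). Moves with the leaf on a circle of 98 mm about the hinge axis; the bar turns between the fingers
- lever_pivot (a point): pivot of the latch lever on the leaf's front edge (leaf shut: jig frame x -70, y -32, z 75 mm); its axis runs along the jig's y
- lever_grip (a point): grip point of the lever, on the axis of its black rubber sleeve (15 mm thick), 52 mm from the pivot. Latched, the lever lies over the leaf: from the pivot toward the jig's +x and 25 degrees up; sleeve 22 to 74 mm from the pivot, grip point 27 mm above the leaf's top. It is lifted on a circle in the jig's x-z plane: up, then over toward -x
- hook_bar (a point): middle of the cross bar (6 mm, along y) at the lower end of the wire hook that hangs from the lever's crank pin, 10 mm off the pivot. Latched: under the lip, jig frame x -66, z 31 mm; set free, it hangs lower and further out, about x -78 to -80
- leaf (a joint): angle of the aluminium leaf (112 x 100 x 8 mm, 0.18 kg): 0 shut and level, grows as its latch side rises, stop at 1.9. Past upright (1.57) it falls back onto its stop and rests there; before that it falls shut. The latched hook holds it down
- lever (a joint): angle of the latch lever: 0 latched, grows as its sleeve is lifted over, stop at 2.4. The hook's 16 N spring pulls it shut up to centre (0.44); the hook goes slack at about 1.5 and is clear from about 1.8. It takes a few newtons at the sleeve and stays where it is left; the sleeve may creep some 10 mm between the fingers as it turns
- block: the drilled wooden block in the jig, 42 (x) x 85 (y) x 30 (z) mm, 0.07 to 0.15 kg, two 8 mm holes in its top; origin in the middle of its under side. Lies flat on the bed, its length along the jig's x, between the end walls and four 8 mm pins (14 mm high, at jig x +-27, y +-27) with 2 mm of play
- tray: plywood tray fixed on the bench, 166 (x) x 118 (y) x 38 mm. Origin: under its middle, on the bench. Floor at z 18; rims 6 mm thick, top z 38; inside x +-77, y +-53 mm. The finished block fills the -x end, up to about x -28; the free end is x -28 to 77, so its middle is x 25
- finished_block: a block like the drilled one, 42 x 85 x 30 mm, lying in the -x end of the tray with its length along the tray's y; origin in the middle of its under side. Leave it alone
- wax_tin: flat round tin, 71 mm across, 28 mm high, on the bench in front of the latch, origin under its middle. Leave it alone
- tape_measure: tape measure, 36 x 87 x 64 mm, standing on the bench off the tray's -x end, origin under it. Leave it alone
- glue_bottle: glue bottle, 42 x 60 mm, 201 mm tall, upright on the bench between jig and tray; origin under its middle. Leave it alone

How it is judged (in metres and radians):
On the way, in this order (a step that is already met when the one before it is completed fails the run):
1. the lever is lifted past centre and the hook hangs clear of the lip, the leaf still down (value of joint lever above 1.4 rad and x of hook_bar in the frame of jig below -0.073 m and value of joint leaf below 0.3 rad), for 0.1 s.
2. the leaf is swung back past upright (value of joint leaf above 1.6 rad), for 0.2 s.
At the end, for the whole second after the job is handed in: The leaf rests open (above 1.6 rad). The block lies flat on the floor of the tray in the free end (its middle between x -15 and 70 mm, y within 40 mm in the tray's frame, tilt below 0.1 rad), lengthwise as the finished block within 0.3 rad, let go and at rest (value of joint leaf above 1.6 rad and x of block in the frame of tray between -0.015 and 0.07 m and y of block in the frame of tray between -0.04 and 0.04 m and z of block in the frame of tray below 0.022 m and angle between block's own z axis and vertical below 0.1 rad and angle between the y axis of block and the y axis of tray, either way round below 0.3 rad and linear speed of block below 0.02 m/s and contact force between block and the fingers below 0.1 N); the robot touches nothing.
It fails at once if the finished block is disturbed (distance of finished_block from where it was at the start of the episode above 0.02 m).
It fails at once if the wax tin is disturbed (distance of wax_tin from where it was at the start of the episode above 0.02 m).
It fails at once if the tape measure is disturbed (distance of tape_measure from where it was at the start of the episode above 0.02 m).
It fails at once if the glue bottle is disturbed (distance of glue_bottle from where it was at the start of the episode above 0.02 m).
It fails at once if the block is dropped or thrown (falls free of the fingers at over 0.5 m/s) (contact force between block and the fingers below 0.05 N and linear speed of block above 0.5 m/s).
It also fails if it takes over 64 s, if anything falls off the work surface, if the arm or the gripper's body presses on something with over 40 N, if the wrist force passes 120 N, or if a joint passes its speed limit or range.

## Working session

There is one attempt and no reset: what is moved stays moved. The work goes in short steps, each a Python script; the robot and the scene stay as the last script left them, time stands still between calls to the robot, and variables do not carry over. Pictures are saved under pics/ and viewed, at most 10 in all, crops included, and the job is handed in when it is done.

```bash
mkdir -p pics
python3 - <<'E'
from bench import robot
import cv2,json
for n in ["scene","top"]:
    d=robot.get_image(n); cv2.imwrite(f"pics/{n}0.png",d["img"])
    print(n,{k:(v if not hasattr(v,'tolist') else v.tolist()) for k,v in d.items() if k!="img"})
    cv2.imwrite(f"pics/{n}0b.png",cv2.resize(d["img"],(800,600),interpolation=cv2.INTER_CUBIC))
print(robot.current_t(),robot.current_eef_rot())
E
```

```text
scene {'fovy': 45.52693349116469, 'cx': 251.38062889175114, 'cy': 196.1275848856634, 'eye': [-605.6571913128408, -838.8341523339567, 867.7615517767006], 'orientation': [-2.0993352067050033, 0.008692131107642886, -0.9784888895459685]}
top {'fovy': 52.609757715936816, 'cx': 256.1527636148241, 'cy': 188.8759569228248, 'eye': [307.5022841323503, -54.90644187421615, 1254.7339865305119], 'orientation': [-2.970233962889179, -0.013329360938356904, -1.5601421745490325]}
0.1 [-3.13998040e+00 -3.63757739e-04  2.86876647e+00]
```

View pics/top0b.png

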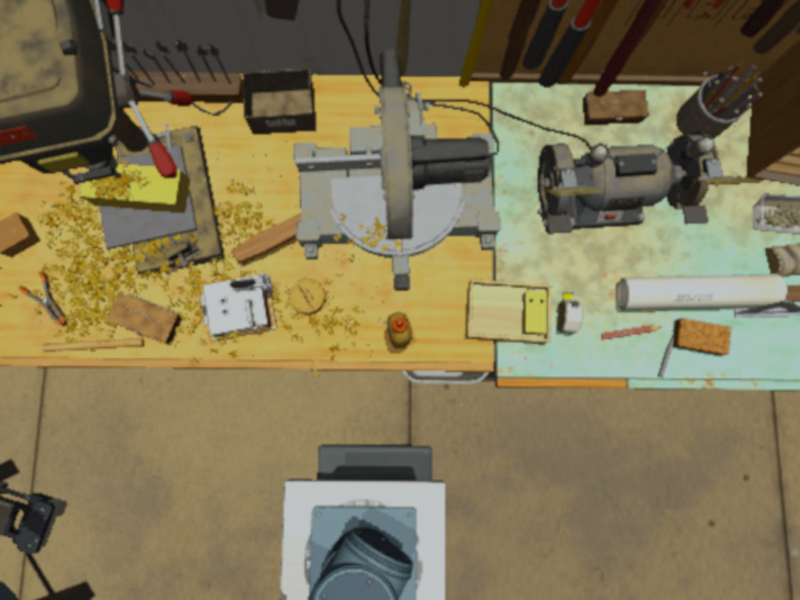

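View pics/scene0b.png

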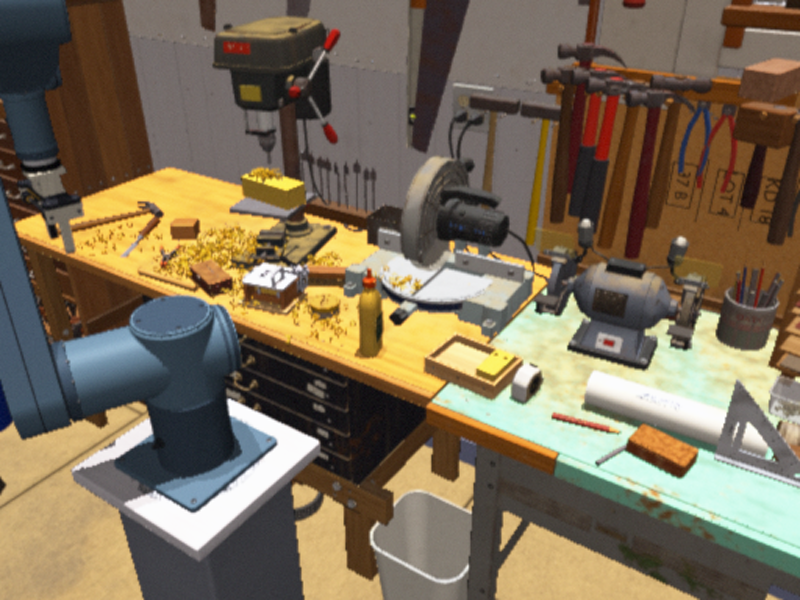

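The top view shows the jig at about (237,305), the wax tin at (308,295), the bottle at (399,330), and the tray at (508,312) with the finished block at its right (-y) end. All of these are in 800x600 pixels. Jig x and tray x therefore both point roughly along world +y. Next I'll take closer wrist views.

```bash
cat > h.py <<'E'
from bench import robot
import numpy as np, cv2
from scipy.spatial.transform import Rotation as Ro
def R(rpy): return Ro.from_euler('xyz',rpy).as_matrix()
def save(n,f,crop=None,s=1):
    d=robot.get_image(n); im=d.pop("img"); d={k:np.array(v) for k,v in d.items()}; np.savez("pics/"+f,**d)
    if crop: x0,y0,x1,y1=crop; im=im[y0:y1,x0:x1]
    cv2.imwrite(f"pics/{f}.png",cv2.resize(im,None,fx=s,fy=s,interpolation=cv2.INTER_CUBIC)); return d
def ray(f,u,v,fish):
    d=np.load(f"pics/{f}.npz"); F=192/np.tan(np.radians(d["fovy"])/2)
    x,y=(u-d["cx"])/F,(v-d["cy"])/F
    if fish:
        r=np.hypot(x,y); c=np.array([x*np.sin(r)/r,y*np.sin(r)/r,np.cos(r)])
    else: c=np.array([x,y,1.]); c/=np.linalg.norm(c)
    return d["eye"],R(d["orientation"])@c
def onz(f,u,v,z,fish=False):
    e,r=ray(f,u,v,fish); return e+r*(z-e[2])/r[2]
def tri(a,b):
    (e1,r1),(e2,r2)=a,b
    t=np.linalg.lstsq(np.c_[r1,-r2],e2-e1,rcond=None)[0]
    p,q=e1+t[0]*r1,e2+t[1]*r2; return (p+q)/2,np.linalg.norm(p-q)
E
python3 - <<'E'
from h import *
save("top","t1",(100,160,360,230),3)
for n,u,v,z in [("jig",237,305,60),("tin",308,295,28),("bottle",399,325,200),("tray",508,312,38),("fin",536,312,48),("tape",570,315,60)]:
    print(n,onz("t1",u*.64,v*.64,z))
p=onz("t1",237*.64,305*.64,60)
# view
robot.move_ptp([p[0]-20,p[1]-10,330],[np.pi,0,np.pi/2]); print(robot.current_t(),robot.current_qpos())
d=save("wrist","w1",None,1.5); print(d)
E
```

```text
jig [490.32603026 255.23800883  60.        ]
tin [517.77553752 119.86538006  28.        ]
bottle [437.12101752 -65.41916159 200.        ]
tray [ 486.30366022 -288.00958029   38.        ]
fin [ 485.54554512 -342.63775602   48.        ]
tape [ 478.58529996 -407.62317572   60.        ]
1.8 [2.71625705e-01 1.68782825e-01 1.33465338e+00 4.52648234e-04
 1.63888094e+00 2.69957208e-01]
{'fovy': array(65.70646985), 'cx': array(256.59300565), 'cy': array(192.78883576), 'eye': array([469.16538933, 328.20583114, 516.01500627]), 'orientation': array([ 2.84401143e+00, -9.20202791e-04,  7.83157500e-04])}
```

View pics/w1.png

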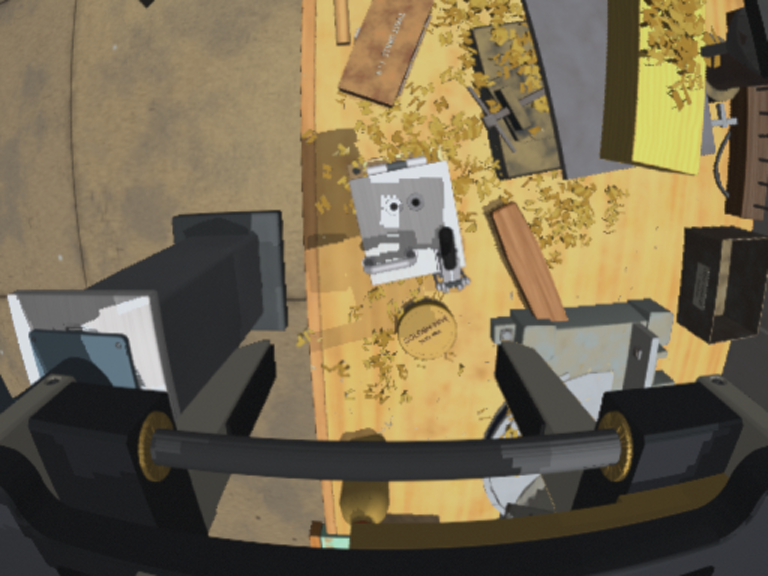

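View pics/t1.png

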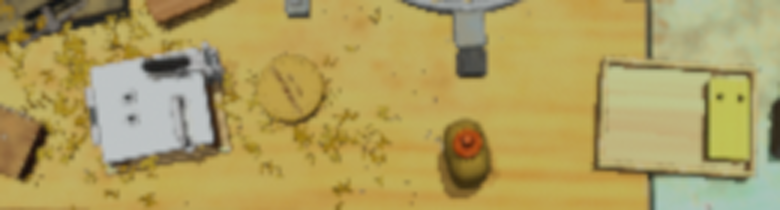

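```bash
cat >> h.py <<'E'
def proj(f,p,fish):
    d=np.load(f"pics/{f}.npz"); F=192/np.tan(np.radians(d["fovy"])/2)
    c=R(d["orientation"]).T@(np.array(p)-d["eye"])
    if fish:
        t=np.arctan2(np.hypot(c[0],c[1]),c[2]); k=t/np.hypot(c[0],c[1])
    else: k=1/c[2]
    return d["cx"]+F*k*c[0],d["cy"]+F*k*c[1]
def duo(names,p,w,hh,s,out,fish=True):
    """crops of saved full pics round the projection of p, tiled"""
    o=[]
    for n in names:
        im=cv2.imread(f"pics/{n}.png"); u,v=proj(n,p,fish); x0=int(np.clip(u-w/2,0,512-w));y0=int(np.clip(v-hh/2,0,384-hh))
        print(n,"crop origin",x0,y0); o.append(cv2.resize(im[y0:y0+hh,x0:x0+w],None,fx=s,fy=s,interpolation=cv2.INTER_CUBIC))
    cv2.imwrite(f"pics/{out}.png",np.hstack(o))
E
python3 - <<'E'
from h import *
robot.move_ptp([430,245,190],[np.pi,0,np.pi/2]); save("wrist","w2")
robot.move_ptp([530,245,190],[np.pi,0,np.pi/2]); save("wrist","w3")
duo(["w2","w3"],[488,250,70],200,200,2,"d1"); 
duo(["w2"],[488,250,70],200,200,2.99,"d2a");duo(["w3"],[488,250,70],200,200,2.99,"d2b")
print(robot.current_t())
E
```

```text
w2 crop origin 209 78
w3 crop origin 115 77
w2 crop origin 209 78
w3 crop origin 115 77
3.0667
```

View pics/d1.png

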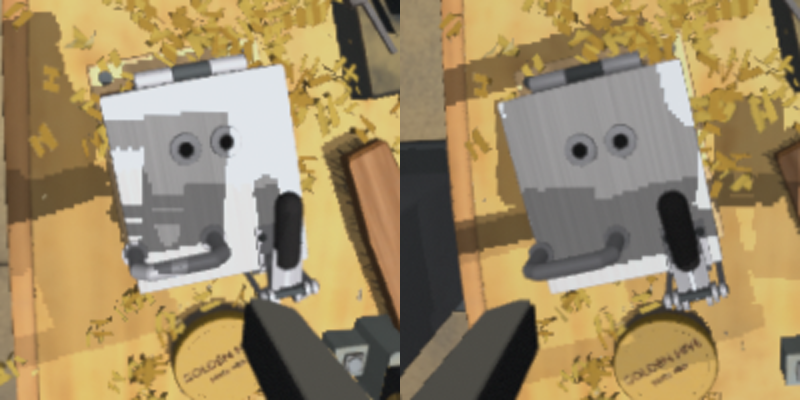

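The leaf's corners, holes, handle bar (middle about (181,266) and (578,264)) and sleeve (about (289,231) and (680,230)) are clear in both views. I'll triangulate them and fit the jig pose.

Run:
```python
from h import *
P={"hingeL":((101,98),(99,104)),"hingeR":((283,66),(281,60)),"latchL":((139,292),(150,292)),"handle":((181,266),(178,264)),
"sleeve":((289,231),(280,230)),"sleeveFar":((290,195),(268,194)),"sleeveNear":((287,267),(291,266)),"hole1":((185,150),(180,150)),"hole2":((227,142),(221,141)),"hingepin":((192,71),(187,73))}
Q={}
for n,((a,b),(c,d)) in P.items():
    p,e=tri(ray("w2",209+a/2,78+b/2,True),ray("w3",115+c/2,77+d/2,True)); Q[n]=p
    print(n,p.round(1),round(e,1))
# jig fit: known jig-frame pts; leaf edge x -51?..; use handle, sleeve, hingepin
K={"handle":[-30,26,106],"sleeve":[-70+48*.906,-32,75+48*.423+6],"hingepin":[61,0,70]}
K={k:np.array(v,float) for k,v in K.items()}
A=np.array([K[k] for k in K]);B=np.array([Q[k] for k in K])
a=A[:,:2]-A[:,:2].mean(0);b=B[:,:2]-B[:,:2].mean(0)
th=np.arctan2((a[:,0]*b[:,1]-a[:,1]*b[:,0]).sum(),(a*b).sum())
M=np.array([[np.cos(th),-np.sin(th)],[np.sin(th),np.cos(th)]])
t=B[:,:2].mean(0)-M@A[:,:2].mean(0)
print("yaw",np.degrees(th),"t",t)
for k in Q: print(k,(M.T@(Q[k][:2]-t)).round(1),Q[k][2].round(1))
```

```text
hingeL [433.9 304.1  68.5] 0.5
hingeR [531.  324.2  67.2] 0.5
latchL [455.7 196.5  68.5] 0.2
handle [476.3 219.   85.2] 1.6
sleeve [530.3 241.5  96.6] 0.9
sleeveFar [524.9 263.  108.7] 0.1
sleeveNear [536.  217.2  83.4] 1.7
hole1 [478.  278.   71.6] 0.5
hole2 [500.  282.9  73.5] 0.3
hingepin [481.8 318.7  64.7] 0.7
yaw 103.4994135280021 t [494.52090679 257.80774227]
hingeL [59.2 48.1] 68.5
hingeR [ 56. -51.] 67.2
latchL [-50.6  52.1] 68.5
handle [-33.5  26.8] 85.2
sleeve [-24.3 -31. ] 96.6
sleeveFar [ -2.  -30.7] 108.7
sleeveNear [-49.2 -30.9] 83.4
hole1 [23.5 11.4] 71.6
hole2 [ 23.1 -11.2] 73.5
hingepin [62.2 -1.8] 64.7
```

Run:
```python
from h import *
from scipy.optimize import least_squares
P={"hingeL":((101,98),(99,104)),"hingeR":((283,66),(281,60)),"latchL":((139,292),(150,292)),"handle":((181,266),(178,264)),
"sleeve":((289,231),(280,230)),"hole1":((185,150),(180,150)),"hole2":((227,142),(221,141)),"hingepin":((192,71),(187,73))}
def J(k,h,s):
    return {"hingeL":[h,50,70],"hingeR":[h,-50,70],"latchL":[h-112,50,70],"handle":[-30,26,102],"sleeve":[-70+48*.906,-32,75+48*.423],
    "hole1":[s,11.25,70],"hole2":[s,-11.25,70],"hingepin":[61,0,66]}[k]
def res(q):
    x,y,th,h,s=q; M=Ro.from_euler('z',th).as_matrix(); o=[]
    for k,(a,b) in P.items():
        p=M@np.array(J(k,h,s))+[x,y,0]
        o+=list(np.array(proj("w2",p,True))-[209+a[0]/2,78+a[1]/2]);o+=list(np.array(proj("w3",p,True))-[115+b[0]/2,77+b[1]/2])
    return np.array(o)
r=least_squares(res,[494,258,1.79,57,23],loss="soft_l1")
x,y,th,h,s=r.x;print(r.x.round(3),np.degrees(th))
for k,v in zip(P,res(r.x).reshape(-1,4).round(1)):print(k,v)
```

```text
[493.694 259.694   1.774  56.166  20.87 ] 101.63564066860113
hingeL [-0.5 -0.1 -0.9 -0.5]
hingeR [ 1.1 -0.7  0.3 -0.3]
latchL [0.3 1.7 0.1 1.8]
handle [ 0.7 -0.6 -5.   0.9]
sleeve [-0.4  0.4  0.1  1.3]
hole1 [ 0.2 -0.3  0.7  0.2]
hole2 [-0.3 -0.2  0.8  0.1]
hingepin [-0.1 -0.3 -0.6 -1. ]
```

The fit gives the jig at (493.7, 259.7) with yaw 101.6°, and residuals of about 1 px except one misread of the handle. Next is the lever: I'll grip the sleeve 60 mm from the pivot, clear of the handle, and drive it round the arc.

```bash
cat >> h.py <<'E'
TH=1.774; JO=np.array([493.7,259.7,0])
def jig(x,y,z): return Ro.from_euler('z',TH).apply([x,y,z])+JO
D=lambda yaw:[np.pi,0,yaw]
def st(): print("t",round(robot.current_t(),2),"tcp",robot.current_tcp_pos().round(1) if hasattr(robot.current_tcp_pos(),'round') else robot.current_tcp_pos(),"w",round(robot.current_gripper_width(),3),"F",np.round(robot.current_contact_force(),1),"ff",np.round(robot.current_finger_force(),1))
E
python3 - <<'E'
from h import *
def g(a,r=60): return jig(-70+r*np.cos(a),-32,75+r*np.sin(a)-19)
a0=np.radians(25)
robot.move_gripper(0.25)
p=g(a0); robot.move_ptp(p+[0,0,60],D(TH)); 
print(robot.move_linear(p,speed=80,f_stop=8)); st()
robot.move_gripper(0.0); st()
for a in np.linspace(0,2.1,13)[1:]:
    robot.move_linear(g(a0+a),speed=70); 
    print(round(a,2),np.round(robot.current_contact_force(),1),round(robot.current_gripper_width(),3))
st(); save("wrist","w4"); save("top","t4")
duo(["w4"],jig(-60,0,80),260,200,3,"d4")
E
```

```text
False
t 5.47 tcp [528.6 251.   81.8] w 0.255 F [0.1 0.2 0.5] ff 0.0
t 5.84 tcp [527.9 250.8  81.9] w 0.137 F [-4.1 -0.7  5.2] ff 30.0
0.18 [-2.6 -1.1 -0.4] 0.108
0.35 [ 0.1 -0.2  0. ] 0.006
0.52 [ 0.6 -0.3 -0.9] 0.006
0.7 [ 0.7 -0.7 -0.7] 0.004
0.88 [ 0.3 -0.2  0.3] 0.007
1.05 [-0.1 -0.5 -0.1] 0.002
1.23 [-0.3 -0.1  0.8] 0.006
1.4 [0.5 0.2 1. ] 0.004
1.58 [ 0.6 -0.1  0.6] 0.004
1.75 [ 0.3 -0.2 -0.3] 0.0
1.93 [-0.2  0.3  1.7] 0.007
2.1 [-0.   0.2 -0. ] 0.0
t 9.44 tcp [548.8 149.   89.6] w 0.0 F [-0.   0.2 -0. ] ff 0.0
w4 crop origin 79 39
```

View pics/d4.png

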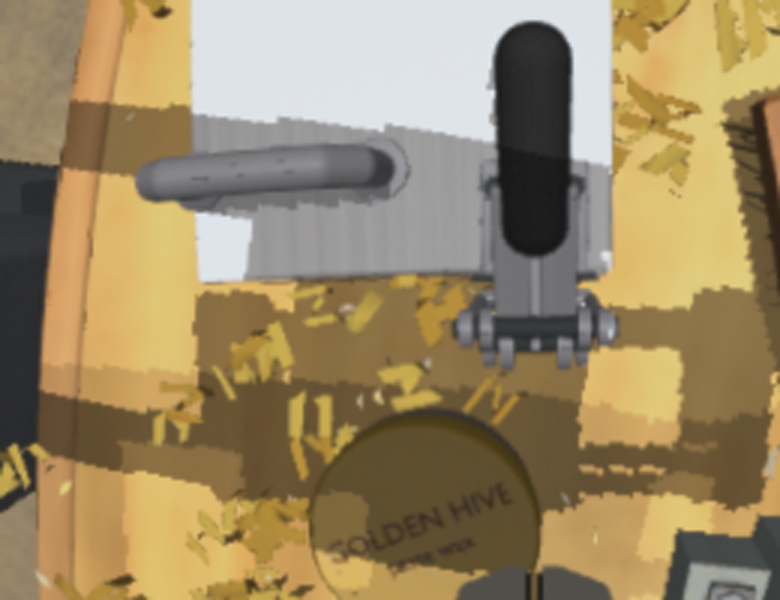

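The sleeve slipped out early and the lever is still latched, with the sleeve running from about (533,22) to (527,255) in the crop. I'll compare this with the model.

Run:
```python
from h import *
m=lambda r:jig(-70+r*np.cos(.4363),-32,75+r*np.sin(.4363))
for r in (22,48,74): print(r,m(r),(np.array(proj("w4",m(r),True))-[79,39])*3)
print("handle",(np.array(proj("w4",jig(-30,26,102),True))-[79,39])*3, "leaf latch corners",(np.array(proj("w4",jig(-55,50,70),True))-[79,39])*3,(np.array(proj("w4",jig(-55,-50,70),True))-[79,39])*3)
u=(79+530/3,39+138/3)
for f,o,px in (("w2",(209,78),(289,231)),("w3",(115,77),(280,230))):
    print(tri(ray("w4",*u,True),ray(f,o[0]+px[0]/2,o[1]+px[1]/2,True)))
d=np.load("pics/w4.npz");print(d["eye"])
```

```text
22 [535.14430426 217.12693125  84.29695747] [535.4930385  255.08765871]
48 [530.38882559 240.20645393  95.28427085] [535.57587906 142.5137341 ]
74 [525.63334693 263.28597662 106.27158422] [535.63512614  17.52782223]
handle [243.0804861  169.25915477] leaf latch corners [195.56263001 281.73921451] [613.31936196 272.63902007]
(array([529.51440494, 241.07157151,  97.95216428]), np.float64(1.002708985880284))
(array([529.7124283 , 241.00642867,  93.65733198]), np.float64(1.2345221901812435))
[531.8653352  229.53048412 275.9286751 ]
```

```bash
cat > lev.py <<'E'
from h import *
def g(a,r=50,dz=21): return jig(-70+r*np.cos(a),-31,75+r*np.sin(a)-dz)
a0=np.radians(25)
p=g(a0)
robot.move_linear(np.array(robot.current_tcp_pos())+[0,0,50],speed=200)
robot.move_ptp(p+[0,0,50],D(TH)); robot.move_gripper(0.205)
print(robot.move_linear(p,speed=70,f_stop=6)); st()
robot.move_gripper(0.0); st()
if robot.current_gripper_width()<.1: raise SystemExit
for a in np.linspace(0,2.0,17)[1:]:
    robot.move_linear(g(a0+a),speed=60); w=robot.current_gripper_width()
    print(round(a,2),np.round(robot.current_contact_force(),1),round(w,3))
    if w<.11: break
st(); save("wrist","w5"); 
duo(["w5"],jig(-60,0,80),260,200,3,"d5")
E
python3 lev.py
```

```text
False
t 11.82 tcp [529.4 241.9  75.4] w 0.205 F [ 1.  -0.2  0.1] ff 0.0
t 12.11 tcp [529.6 241.9  75.7] w 0.146 F [0.4 1.1 1.1] ff 30.0
0.12 [ 2.2  0.7 -1.6] 0.144
0.25 [ 3.4 -1.  -2.7] 0.144
0.38 [ 5.4 -1.6 -3.3] 0.13
0.5 [-0.  -0.5 -0.1] 0.022
t 13.11 tcp [531.6 226.1  94.1] w 0.022 F [-0.  -0.5 -0.1] ff 0.0
w5 crop origin 86 143
```

The sleeve slips as it rotates in the pads, because the spin uses up the friction. I'll turn the tool with the lever past centre instead. First I'll check numerically where the lever is now.

```bash
cat >> h.py <<'E'
def dark(f):
    """blob of the black sleeve nearest to the expected place"""
    im=cv2.imread(f"pics/{f}.png"); m=(im.max(2)<45).astype(np.uint8)
    n,l,s,c=cv2.connectedComponentsWithStats(m)
    for a in (0,.4,.8,1.2,1.6,2,2.4):
        q=[np.round(proj(f,jig(-70+r*np.cos(.436+a),-32,75+r*np.sin(.436+a)),True),0) for r in (22,48,74)]
        print("a",a,*q)
    for i in range(1,n):
        if 150<s[i,4]<9000: print("blob x,y,w,h,area",s[i],c[i].round(0))
E
python3 - <<'E'
from h import *
robot.move_linear(np.array(robot.current_tcp_pos())+[0,0,70],speed=200)
save("wrist","w6"); dark("w6"); st()
E
```

```text
a 0 [260. 204.] [260. 183.] [260. 159.]
a 0.4 [260. 212.] [260. 200.] [260. 187.]
a 0.8 [260. 221.] [260. 223.] [260. 225.]
a 1.2 [260. 230.] [260. 244.] [260. 261.]
a 1.6 [260. 237.] [260. 260.] [260. 285.]
a 2 [259. 241.] [260. 267.] [260. 294.]
a 2.4 [259. 241.] [259. 267.] [259. 291.]
blob x,y,w,h,area [388  11  17  61 294] [399.  36.]
blob x,y,w,h,area [342  31  22  46 333] [353.  54.]
blob x,y,w,h,area [328  69  10  54 325] [333.  91.]
blob x,y,w,h,area [251 159  17  46 665] [259. 181.]
blob x,y,w,h,area [ 467  203   45   60 1554] [493. 228.]
blob x,y,w,h,area [254 231   7  68 209] [257. 261.]
blob x,y,w,h,area [503 243   9  31 151] [508. 260.]
blob x,y,w,h,area [ 263  265  218   79 7246] [314. 303.]
blob x,y,w,h,area [  33  266  218   83 8217] [197. 306.]
t 13.71 tcp [529.9 226.5 162.7] w 0.006 F [-0.9 -0.3 -0.6] ff 0.0
```

```bash
cat > lev2.py <<'E'
from h import *
ax=Ro.from_euler('z',TH).apply([0,-1,0]); a0=np.radians(25)
def pose(a,tilt,r=50,dz=21):
    Rt=Ro.from_rotvec(ax*tilt)*Ro.from_euler('xyz',D(TH))
    c=jig(-70+r*np.cos(a0+a),-31.7,75+r*np.sin(a0+a))
    return c+Rt.apply([0,0,dz]),Rt.as_euler('xyz')
if __name__=="__main__":
    p,o=pose(0,0)
    robot.move_ptp(p+[0,0,45],o); robot.move_gripper(0.205)
    print(robot.move_linear(p,speed=80,f_stop=6)); robot.move_gripper(0.0); st()
    if robot.current_gripper_width()<.1: raise SystemExit
    for a in (.2,.4,.6,.8,1.0,1.2,1.4,1.6,1.8,2.0):
        p,o=pose(a,min(a,.7)); robot.move_linear(p,o,speed=50); w=robot.current_gripper_width()
        print(round(a,2),np.round(robot.current_contact_force(),1),round(w,3))
        if w<.11: break
    st(); save("wrist","w7"); dark("w7")
E
python3 lev2.py
```

```text
False
t 15.57 tcp [529.7 242.   75.7] w 0.149 F [-2.2 -0.1  2.3] ff 30.0
0.2 [-1.9  2.4  1.6] 0.149
0.4 [-1.1  2.5  2.9] 0.146
0.6 [-0.5  1.   4.2] 0.143
0.8 [0.1 1.8 2. ] 0.147
1.0 [ 0.6  0.5 -1.2] 0.141
1.2 [ 2.7  0.2 -5.2] 0.126
1.4 [-0.2 -1.9  0.2] 0.011
t 18.0 tcp [538.6 197.4 107.4] w 0.011 F [-0.2 -1.9  0.2] ff 0.8
a 0 [257. 211.] [257. 178.] [257. 145.]
a 0.4 [257. 215.] [258. 183.] [258. 148.]
a 0.8 [257. 222.] [258. 199.] [258. 170.]
a 1.2 [258. 233.] [258. 225.] [258. 215.]
a 1.6 [258. 246.] [258. 255.] [258. 268.]
a 2 [258. 256.] [258. 281.] [258. 311.]
a 2.4 [257. 264.] [258. 296.] [258. 331.]
blob x,y,w,h,area [  0   0  42  45 927] [13. 15.]
blob x,y,w,h,area [  75    0  121  114 2076] [135.  43.]
blob x,y,w,h,area [355   0  43  78 440] [378.  39.]
blob x,y,w,h,area [201  57  78  43 547] [237.  84.]
blob x,y,w,h,area [365  62  43  50 588] [386.  91.]
blob x,y,w,h,area [328  74  32  43 465] [343.  98.]
blob x,y,w,h,area [404  82  18  23 177] [413.  91.]
blob x,y,w,h,area [449  88  40  37 501] [464. 109.]
blob x,y,w,h,area [464  89  26  18 247] [477.  97.]
blob x,y,w,h,area [318 105  48  71 629] [333. 146.]
blob x,y,w,h,area [419 166  93   8 558] [464. 169.]
blob x,y,w,h,area [246 200  24  95 843] [257. 230.]
blob x,y,w,h,area [  0 238  29  37 549] [  9. 254.]
blob x,y,w,h,area [ 53 260  45  25 594] [ 74. 274.]
blob x,y,w,h,area [ 264  264  104   38 3180] [312. 284.]
blob x,y,w,h,area [ 146  266  104   36 3146] [201. 284.]
blob x,y,w,h,area [ 68 305  21  28 344] [ 79. 316.]
```

Run:
```python
from h import *
z=Ro.from_euler('xyz',robot.current_eef_rot()).apply([0,0,1])
robot.move_linear(np.array(robot.current_tcp_pos())-z*70,speed=200)
save("wrist","w8"); dark("w8")
robot.move_ptp(jig(-35,-32,185),D(TH))
print(robot.move_linear(jig(-35,-32,110),speed=120,f_stop=6)); st()
print(robot.move_linear(jig(-94,-32,110),speed=60,f_stop=15)); st()
robot.move_linear(jig(-80,-32,114),speed=100)
robot.move_linear(jig(-80,-32,190),speed=200)
save("wrist","w9"); dark("w9"); st()
duo(["w9"],jig(-60,0,80),260,200,3,"d9")
```

```text
a 0 [257. 187.] [257. 161.] [257. 136.]
a 0.4 [257. 189.] [257. 164.] [257. 137.]
a 0.8 [257. 195.] [257. 175.] [258. 152.]
a 1.2 [257. 203.] [258. 193.] [258. 182.]
a 1.6 [257. 212.] [258. 216.] [258. 221.]
a 2 [257. 221.] [258. 236.] [258. 255.]
a 2.4 [257. 227.] [257. 251.] [258. 277.]
blob x,y,w,h,area [   0    0   47   46 1142] [15. 16.]
blob x,y,w,h,area [  89    0  113  114 1912] [146.  46.]
blob x,y,w,h,area [331   0  53 111 594] [361.  76.]
blob x,y,w,h,area [ 469    0   43   66 1801] [491.  29.]
blob x,y,w,h,area [209  79  37  22 185] [224.  91.]
blob x,y,w,h,area [317  80  25  35 291] [329. 100.]
blob x,y,w,h,area [424  91  37  29 365] [439. 108.]
blob x,y,w,h,area [487  98  25 102 924] [503. 139.]
blob x,y,w,h,area [312 119  36  45 332] [322. 146.]
blob x,y,w,h,area [395 157  89   6 486] [439. 159.]
blob x,y,w,h,area [483 199  29  65 898] [498. 236.]
blob x,y,w,h,area [249 208  18  31 301] [258. 219.]
blob x,y,w,h,area [  12  228  103   59 2210] [ 65. 261.]
blob x,y,w,h,area [ 263  265  104   37 3178] [311. 284.]
blob x,y,w,h,area [ 147  266  103   36 3157] [202. 284.]
bl
[... 358 characters left out ...]
]
a 1.6 [257. 189.] [257. 208.] [257. 230.]
a 2 [257. 194.] [257. 218.] [257. 244.]
a 2.4 [257. 195.] [257. 220.] [257. 245.]
blob x,y,w,h,area [333   1  26  43 298] [344.  24.]
blob x,y,w,h,area [321  38  12  52 315] [326.  62.]
blob x,y,w,h,area [  29  150   53   99 2699] [ 48. 193.]
blob x,y,w,h,area [ 88 171  24  35 332] [102. 188.]
blob x,y,w,h,area [ 456  173   56   85 2179] [483. 211.]
blob x,y,w,h,area [250 191  15 108 714] [257. 225.]
blob x,y,w,h,area [490 190  22  83 901] [504. 240.]
blob x,y,w,h,area [  33  266  218   83 8265] [196. 306.]
blob x,y,w,h,area [ 263  266  219   78 7345] [315. 303.]
t 22.09 tcp [540.2 187.5 188.5] w 0.002 F [ 0.1 -0.4  0.1] ff 0.0
w9 crop origin 95 65
```

View pics/d9.png

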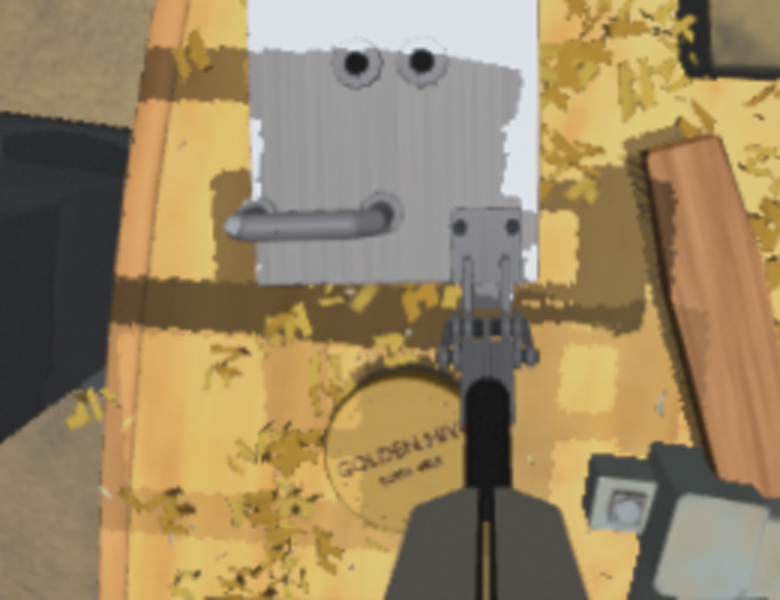

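The lever now points over toward the tin with its sleeve at about (487,430), and the hook wires hang slack. I'll push it a little further for margin, then swing the leaf by its handle.

```bash
cat > leaf.py <<'E'
from h import *
inv=lambda p:Ro.from_euler('z',-TH).apply(np.array(p)-JO).round(1)
b=onz("w9",95+322/3,65+211/3,70,True); c=onz("w9",95+312/3,65+226/3,106,True)
print("post mid",inv(b),"bar",inv(c))
robot.move_linear(jig(-80,-32,110),speed=150,f_stop=10)
print(robot.move_linear(jig(-103,-32,110),speed=60,f_stop=15)); st()
robot.move_linear(jig(-90,-32,114),speed=100)
robot.move_linear(jig(-90,-32,190),speed=250)
Y=float(np.clip(inv(b)[1],21,27)); ax=Ro.from_euler('z',TH).apply([0,1,0])
def pose(l,dz=21):
    f=np.arctan2(36,-91)-l; Rt=Ro.from_rotvec(ax*.15*l)*Ro.from_euler('xyz',D(TH-np.pi/2))
    return jig(61+98*np.cos(f),Y,66+98*np.sin(f))+Rt.apply([0,0,dz]),Rt.as_euler('xyz')
p,o=pose(0)
robot.move_ptp(p+[0,0,70],o); robot.move_gripper(.3)
print(robot.move_linear(p,speed=100,f_stop=6)); st(); robot.move_gripper(0); st()
if robot.current_gripper_width()<.05: raise SystemExit
for l in (.2,.4,.6,.8,1.0,1.2,1.4,1.6,1.7,1.8):
    p,o=pose(l); s=robot.move_linear(p,o,speed=90,f_stop=20 if l>1.5 else None); w=robot.current_gripper_width()
    print(l,s,np.round(robot.current_contact_force(),1),round(w,3))
    if w<.05 or s: break
st(); save("top","t10"); save("wrist","w10")
E
python3 leaf.py
```

```text
post mid [-29.2  24.7  70. ] bar [-30.1  21.4 106. ]
False
t 23.31 tcp [546.3 164.8 110.4] w 0.006 F [ 0.5 -0.6 -0.6] ff 0.2
False
t 27.03 tcp [476.1 225.4  81.5] w 0.299 F [-0.3 -0.2 -0.9] ff 0.0
t 27.52 tcp [476.  225.   81.6] w 0.077 F [-0.8 -0.8  4.4] ff 30.0
0.2 False [ 2.2 -5.9 -0.3] 0.075
0.4 False [ 1.2 -7.4  3.8] 0.067
0.6 False [ 0.7 -7.7  9.5] 0.059
0.8 False [-1.8 -7.8 14.3] 0.046
t 28.98 tcp [465.7 274.1 137.6] w 0.046 F [-1.8 -7.8 14.3] ff 26.5
```

Run:
```python
from h import *
duo(["w10"],robot.current_tcp_pos(),260,200,3,"d10")
f=np.arctan2(36,-91)-.8
print("bar model",jig(61+98*np.cos(f),24.7,66+98*np.sin(f)),robot.current_tcp_pos(),robot.current_eef_rot())
```

```text
w10 crop origin 127 127
bar model [464.79162627 277.60604962 156.48813127] [465.71024587 273.80571663 137.44863041] [ 3.01922058e+00 -1.18137617e-03  2.04176883e-01]
```

View pics/d10.png

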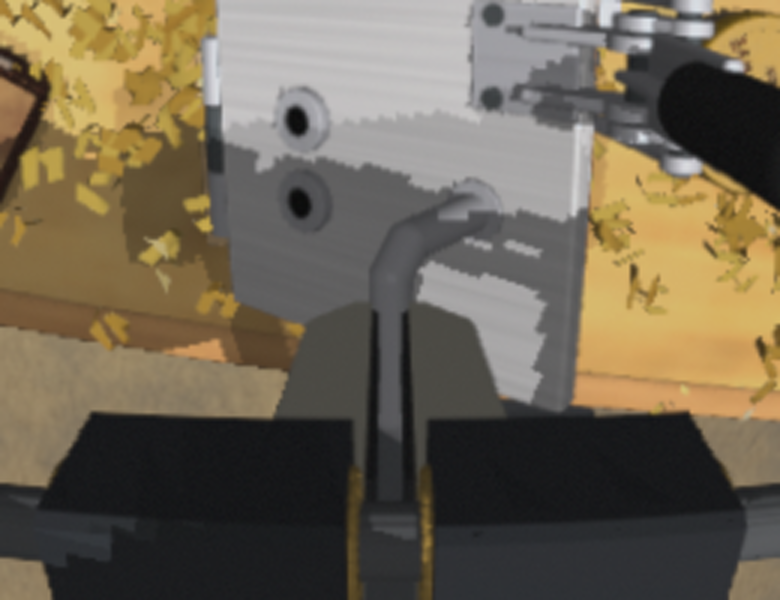

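The bar crept to the fingertips (near (390,310)) because it rolls between the pads. I'll lower the leaf, regrip deeper with the tool pre-tilted, and turn the tool with the leaf.

```bash
cat > leaf2.py <<'E'
from h import *
Y=24.0; ax=Ro.from_euler('z',TH).apply([0,1,0])
def pose(l,tilt,dz=23):
    f=np.arctan2(36,-91)-l; Rt=Ro.from_rotvec(ax*tilt)*Ro.from_euler('xyz',D(TH-np.pi/2))
    return jig(61+98*np.cos(f),Y,66+98*np.sin(f))+Rt.apply([0,0,dz]),Rt.as_euler('xyz')
L=[0,.25,.5,.75,1.0,1.25,1.5,1.65,1.8]
T=[-.35,-.1,.15,.4,.65,.7,.65,.5,.35]
if __name__=="__main__":
    bad=[l for l,t in zip(L,T) if robot.inverse_kinematics(*pose(l,t)) is None]; print("bad",bad)
    if bad: raise SystemExit
    for l in (.5,.15):
        robot.move_linear(*pose(l,.15*l,21),speed=120)
    robot.move_gripper(.3); st()
    p,o=pose(0,0,21); robot.move_linear(p+[0,0,60],o,speed=200)
    robot.move_gripper(.21)
    p,o=pose(0,T[0]); q,_=pose(0,T[0],-25); robot.move_ptp(q,o)
    print(robot.move_linear(p,speed=90,f_stop=8)); st(); robot.move_gripper(0); st()
    if robot.current_gripper_width()<.07: raise SystemExit
    for l,t in zip(L[1:],T[1:]):
        s=robot.move_linear(*pose(l,t),speed=80,f_stop=25 if l>1.6 else None); w=robot.current_gripper_width()
        print(l,s,np.round(robot.current_contact_force(),1),round(w,3))
        if w<.045 or s: break
    st()
E
python3 leaf2.py
```

```text
bad []
t 30.55 tcp [475.  231.2  94.3] w 0.303 F [0.  0.  0.2] ff 0.0
False
t 32.52 tcp [474.7 233.6  80.8] w 0.208 F [ 0.1  0.3 -0. ] ff 0.0
t 32.88 tcp [474.3 236.8  81.8] w 0.084 F [ 0.6 16.  -1.4] ff 30.0
0.25 False [  2.   10.8 -11.4] 0.088
0.5 False [  3.    8.  -12.9] 0.082
0.75 False [  3.3   6.  -17.9] 0.083
1.0 False [  2.3   3.3 -22.1] 0.083
1.25 False [  4.1  -1.1 -28.7] 0.084
1.5 False [  3.5  -6.2 -25. ] 0.088
1.65 False [  3.  -6. -17.] 0.084
1.8 False [-1.8 -5.1 -7.2] 0.085
t 36.22 tcp [448.3 356.8 127.3] w 0.085 F [-1.8 -5.1 -7.2] ff 30.0
```

The bar held all the way and the leaf is at about 1.8. I'll release it, retreat, and look at the open jig.

Run:
```python
from h import *
robot.move_gripper(.2)
z=Ro.from_euler('xyz',robot.current_eef_rot()).apply([0,0,1])
robot.move_linear(np.array(robot.current_tcp_pos())-z*90,speed=200); st()
robot.move_ptp(jig(-45,0,190),D(TH)); robot.move_gripper(.65)
save("wrist","w12"); duo(["w12"],jig(20,0,80),260,200,3,"d12")
for n,p in (("blk",[[42.5,21,60],[42.5,-21,60],[-42.5,21,60],[-42.5,-21,60]]),("bar190",[[61+98*np.cos(np.arctan2(36,-91)-1.9),26,66+98*np.sin(np.arctan2(36,-91)-1.9)]])):
    for q in p: print(n,q,(np.array(proj("w12",jig(*q),True)).round(1)))
st()
```

```text
t 37.27 tcp [442.1 392.1 209.6] w 0.199 F [-0.4  0.8  0.4] ff 0.0
w12 crop origin 126 21
blk [42.5, 21, 60] [236.5  99.4]
blk [42.5, -21, 60] [276.6  99.4]
blk [-42.5, 21, 60] [237.5 177.7]
blk [-42.5, -21, 60] [275.7 177.6]
bar190 [np.float64(124.57558256619764), 26, np.float64(140.5797915079453)] [223.7  -0.5]
t 39.99 tcp [502.8 215.6 190. ] w 0.651 F [-0.3 -0.3  0.2] ff 0.0
```

View pics/d12.png

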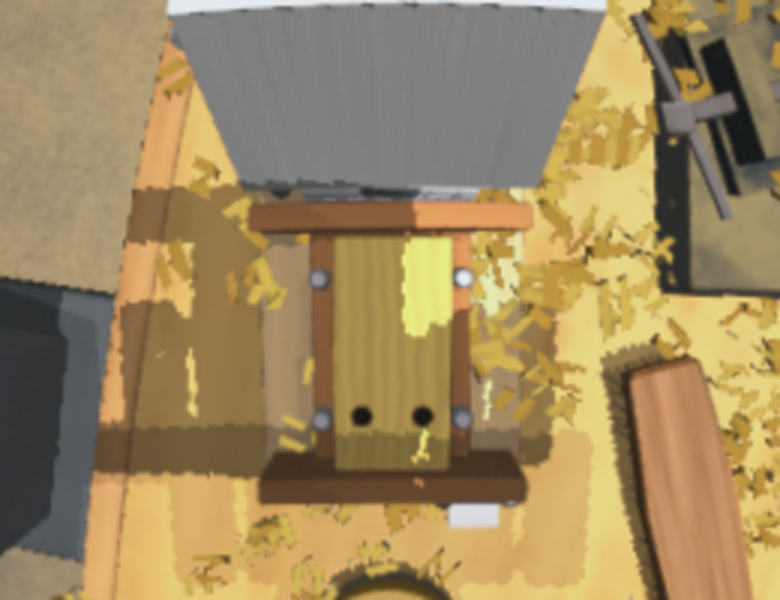

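The leaf is open past upright. The block's top corners (crop (334,236) to (450,470)) match the model within 1 px. I'll pick the block and carry it round in front of the saw, above the bottle.

Run:
```python
from h import *
T=lambda u,v,z:onz("t1",100+u/3,160+v/3,z)
fc=T(728.3,118.5,48); fl=T(706,160,48)+T(746,163,48)-T(711,74,48)-T(750,77,48)
c=[T(603,60,38),T(753,72,38),T(751,176,38),T(597,168,38)]; tc=sum(c)/4
ex=(c[0]+c[3]-c[1]-c[2])/2; ey=(c[3]+c[2]-c[0]-c[1])/2  # image down = -x world = tray +y
print("fin",fc.round(1),"len dir",np.degrees(np.arctan2(fl[1],fl[0]))); print("tray",tc.round(1),"x",np.linalg.norm(ex),np.degrees(np.arctan2(ex[1],ex[0])),"y",np.linalg.norm(ey),np.degrees(np.arctan2(ey[1],ey[0])))
robot.move_ptp(jig(0,0,95),D(TH)); print(robot.move_linear(jig(0,0,34),speed=90,f_stop=8)); robot.move_gripper(0); st()
if robot.current_gripper_width()<.35: raise SystemExit
robot.move_linear(jig(0,0,120),speed=100); robot.move_linear(jig(-20,0,260),speed=250); st()
robot.move_ptp([390,40,265],D(1.0))
h=np.array([tc[0],tc[1]+27,170]); robot.move_ptp(h+[0,0,90],D(0.0)); st()
save("wrist","w13"); duo(["w13"],[tc[0],tc[1],38],260,200,3,"d13")
for n,p in (("fin",[*fc[:2],48]),("tray",[*tc[:2],38])): print(n,proj("w13",p,True))
```

```text
fin [ 486.1 -341.8   48. ] len dir 175.462896108201
tray [ 486.8 -288.7   38. ] x 161.11434180225675 86.90783129462503 y 113.47847878142771 176.73927970640975
False
t 41.77 tcp [493.9 259.8  34.4] w 0.448 F [-0.1 -0.2  3.8] ff 30.0
t 43.5 tcp [496.9 240.  258.3] w 0.447 F [-1.4 -0.6 -1.8] ff 30.0
t 45.62 tcp [ 487.1 -260.2  260. ] w 0.446 F [-0.5  0.5 -1.4] ff 30.0
w13 crop origin 147 63
fin (np.float64(315.89155135012015), np.float64(165.8399176802874))
tray (np.float64(277.335370328848), np.float64(163.51348551434654))
```

View pics/d13.png

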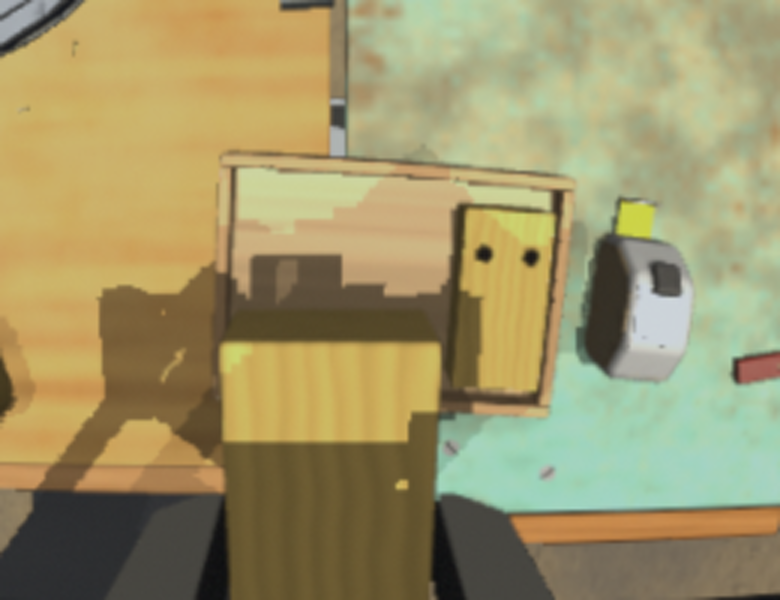

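The finished block is centred near crop (502,300), within about 3 mm of the top-camera estimate. I'll refine the tray pose from both cameras and then place the block.

Run:
```python
from h import *
W=lambda u,v:ray("w13",147+u/3,63+v/3,True); T=lambda u,v:ray("t1",100+u/3,160+v/3,False)
Z=lambda u,v,z:onz("w13",147+u/3,63+v/3,z,True)
print("fin top tri",tri(W(502.5,300),T(728.3,118.5)), "rim TL",tri(W(222,155),T(603,60)))
fc=Z(502.5,300,48); l=Z(450,387,48)+Z(542,394,48)-Z(463,207,48)-Z(555,211,48)
tl,tr,br=Z(222,155,38),Z(574,181,38),Z(547,413,38); tc=(tl+br)/2
ya=np.arctan2(l[1],l[0])-np.pi/2; e=tl-tr; yb=np.arctan2(e[1],e[0])
print("fin",fc.round(1),np.degrees(ya),"tray",tc.round(1),np.degrees(yb),np.linalg.norm(e),np.linalg.norm(tr-br))
yaw=(ya+yb+np.radians(86.9))/3
c=(tc+[486.8,-288.7,38])/2; tgt=c+27*np.array([np.cos(yaw),np.sin(yaw),0])
f=(fc+[486.1,-341.8,48])/2; print("tgt",tgt.round(1),"yaw",np.degrees(yaw),"offset from fin",np.linalg.norm((tgt-f)[:2]))
assert abs(np.linalg.norm((tgt-f)[:2])-76)<8
o=D(yaw-np.pi/2)
robot.move_ptp([tgt[0],tgt[1],90],o)
print(robot.move_linear([tgt[0],tgt[1],32],speed=60,f_stop=12))
print(robot.move_linear([tgt[0],tgt[1],20.5],speed=15,f_stop=3)); st()
robot.move_gripper(.53); robot.sleep(.1); st()
robot.move_linear([tgt[0],tgt[1],130],speed=120); robot.move_linear([tgt[0]-20,tgt[1],240],speed=250)
save("wrist","w14"); save("top","t14"); st()
for n in("w14","t14"):
  im=cv2.imread(f"pics/{n}.png"); hsv=cv2.cvtColor(im,cv2.COLOR_BGR2HSV)
  k=[proj(n,[*tgt[:2],48],n=="w14"),proj(n,[*f[:2],48],n=="w14"),proj(n,jig(61+98*np.cos(.865),26,66+98*np.sin(.865)),n=="w14")]; print(n,np.round(k))
```

```text
fin top tri (array([ 487.78609911, -343.0378975 ,   37.31223127]), np.float64(2.5320120486904876)) rim TL (array([ 552.9783062 , -211.52906945,   27.45423874]), np.float64(5.33853968680638))
fin [ 490.1 -339.6   48. ] 88.56644001912326 tray [ 493.6 -289.1   38. ] 86.58489843210414 163.08195757343285 113.84666752494752
tgt [ 491.4 -261.9   38. ] yaw 87.35044615040914 offset from fin 78.85188130336431
False
True
t 48.12 tcp [ 491.3 -261.9   22.5] w 0.445 F [-0.   0.3  4.8] ff 30.0
t 48.62 tcp [ 490.6 -261.2   21.5] w 0.532 F [ 0.1 -0.2 -0.8] ff 0.0
t 50.38 tcp [ 470.6 -261.1  237.4] w 0.532 F [-0.1 -0.4 -0.1] ff 0.0
w14 [[257. 152.]
 [318. 152.]
 [-73. 218.]]
t14 [[317. 198.]
 [342. 199.]
 [101. 207.]]
```

The block touched down at tip z 22.5, against 22 expected. A quick numeric check of the placed block, then I'll hand in.

Run:
```python
from h import *
im=cv2.imread("pics/w14.png"); h=cv2.cvtColor(im,cv2.COLOR_BGR2HSV)
for p in ((257,152),(250,140),(264,165),(318,152),(318,165)): print(p,h[p[1],p[0]])
m=cv2.inRange(h,(20,90,120),(32,255,255)); m=cv2.morphologyEx(m,cv2.MORPH_OPEN,np.ones((3,3)))
n,l,s,c=cv2.connectedComponentsWithStats(m)
for i in range(1,n):
    if s[i,4]>300 and 200<c[i][0]<360 and c[i][1]<260:
        b=cv2.boxPoints(cv2.minAreaRect(np.argwhere(l==i)[:,::-1].astype(np.float32)))
        w=np.array([onz("w14",*q,48,True)[:2] for q in b]); print(s[i],w.mean(0).round(1),np.linalg.norm(np.diff(w,axis=0),axis=1).round(0),[round(np.degrees(np.arctan2(*(d[::-1])))) for d in np.diff(w,axis=0)])
```

```text
(257, 152) [ 24 136 205]
(250, 140) [ 21 141 202]
(264, 165) [ 21 135  98]
(318, 152) [ 22 141 204]
(318, 165) [ 22 142 205]
[ 301  117   33   66 1777] [ 491. -340.] [85. 42. 87.] [-3, -93, 178]
[ 238  118   58   49 1678] [ 503.7 -275. ] [72. 62. 74.] [-92, 179, 87]
```

```bash
python3 -c "
from bench import robot
print(robot.hand_in(), robot.current_t())"
```

```text
the job is handed in; nothing more can be done
the job is handed in; nothing more can be done
```

I handed the job in with the latch undone, the leaf resting open and the block set down in the tray's free end beside the finished block, at about 50 s of the 64 s; no verdict came back, and I confirmed the placement only from touchdown height and blob positions, since part of the block was in shadow.

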